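Shut and clamp the coffee bean canister

ROBOT

A 7-joint arm with a two-finger parallel gripper is mounted at the origin on the work surface. World frame = base frame: x ahead of the robot, y to its left, z up, the work surface at z = 0. Lengths are in m, angles in rad, forces in N, time in s.
With the tool pointing down it reaches from about 0.35 to 0.9 m from the base axis. Payload 8.1 kg.
Tool frame: the origin (TCP) lies on the centre line of the jaws, within the pads' length; the fingertips stand 19 mm ahead of it and the grasp point (between the pads) is the TCP; z points along the fingers, y is the direction in which the jaws open and shut (so a half turn about z gives the same grasp; the last joint's range is limited). The gripper opens to 92 mm and grips with 3 to 60 N. Pads are 19 mm wide; open, the fingers measure 130 mm over their backs; the gripper's body (75 mm by 190 mm) begins 47 mm behind the grasp point.
Start: joints at [-1.289, 0.434, 0.025, 1.573, -0.012, 1.134, -0.075], TCP at [0.235, 0.579, 0.246] pointing down, gripper open.
Joint ranges: [-2.62, 2.62], [-0.44, 2.09], [-1.27, 1.32], [0.08, 2.57], [-1.32, 4.46], [0.12, 2], [-2.74, 2.74]. Speed limits (rad/s): [2.22, 2.22, 3.01, 3.01, 3.14, 3.14, 3.14].

INTERFACE

Orientations are given as a rotation vector (axis times angle).
In Python, from cell import monitor, imaging, workorder, outline_of gives the robot as it stands.
- The arm moves only by the tool move_arm, never from a script. Its argument "series" is a list of rows, each a list of 6 numbers: the shift along the world's x, y, z in cm, then the turn, a rotation vector about the world's x, y, z in degrees. A call has 1 to 8 rows; each row shifts and turns the commanded pose from where the row before left it; what a row does not reach is not made up. A row lasts 1/10 s, in which the tool goes at most 50 mm and 8.59 degrees, less where a joint would pass 70% of its speed; a pose out of reach is approached as far as the arm can. A call with a gripper value outside its range is refused whole. "grip" is the opening, from 0 (shut) to 1 (fully open), set as the call begins (left out, the last holds). The fingers move at their own pace and stop on an object; "force" is the grip in N (left out, the last holds). Time passes only in rows, so rows that do not move let the fingers close. It gives the time, the measured TCP pose, the force and the opening at its end, in the units of the state.
- monitor.observe(): the state, without advancing time (a new reading comes with each control period).
- imaging.get_image(name): name is "side" or "top" or "wrist"; returns a dict with "color" (400x640x3 uint8, red, green, blue), "fx", "fy", "cx", "cy" (pixels), "rvec" (rotation vector, rad) and "tvec" (3), from world to camera coordinates, as OpenCV has them; the wrist camera has in their place "mount" (4x4, takes a point from camera to tool coordinates, whose origin is the TCP and whose axes are the flange's). Camera axes: x right, y down, z forward; pixel columns grow to the right and rows downward; lengths in m; the calibration is good to about 2 mm. A picture is of the moment at which its call begins: read the wrist's pose just before it. There is no depth.
- workorder.sign_off(): hands the job in, once; it reports no verdict.
Trained networks look in the newest picture that a camera, given by its name, has taken for a name from the list of things; names that differ only in an ending like _2 or _b are one class to them, and where a whole thing is asked for, a point or a joint stands for the part that bears it (a point fixed in the world has none). Each returns a list of dicts, best first, with "p" (0 to 1); they miss things now and then, are a little off and sometimes report something else, mostly with a low value. They report only what shows in the picture. A call takes as long as a camera call.
- outline_of(camera, thing): "mask" (400x640 bool, what is visible of it) and "rect" ([left, top, width, height] in pixels, round what is visible of it).
The state is a dict: "clock": time; "joints": joint angles; "dq": joint speeds; "joint_efforts": joint torques, N m; "position": TCP position; "ee_rot": TCP orientation; "force": force on the tool from outside, world axes, zero at the start; "ft_torque": the same for the moment, N m; "width": opening from 0.0 (shut) to 1.0 (fully open).
Only numpy, scipy, OpenCV 4.12 (cv2) and the standard library are available. Lean on these libraries where they do the work, as an engineer would, in place of code of your own. Each camera call takes 0.05 s, during which the arm holds its last target. There are 200 camera calls.

TASK

Close up the big bean canister so the coffee stays fresh: swing its lid shut, hook the wire bail over the keeper on the lid's front edge, and press the latch lever down past centre until it lies flat against the canister and stays there. Leave the dripper and the measuring cup beside it where they stand, then let go.

Things in the scene. Friction and masses are not known exactly. Their poses are not given: they have to be found in the camera images.
- canister: Big steel clamp-top bean canister, 130 dia, rim 160 high, screwed down in a 160 square plate: it does not move. Origin: centre of its underside, z up. Latch on its -x side ('out', turned roughly to the left, +y of the world), lid hinge on its +x side ('in'); all its hinge axes run along its y. Lengths in mm, angles in rad. A smaller canister (100 dia, 120 high), already shut, has no part in this.
- lid_hinge (a point): Hinge axis of the lid, 72 in from the canister's axis, 160 high. The lid is a black disc, 136 dia, 14 thick, with a flat raised centre 116 dia, 4 thick; a grey valve 22 dia, 4 high, sits in the middle.
- lid (a joint): Lid angle: 0 = resting shut on its rubber gasket, grows as the front edge rises; starts 0.5 to 1.1. Stiff hinge: the lid stays where it is left and needs under 4 N at its front edge. Clamping squeezes the gasket by about 3 mm at the keeper; the joint then reads about -0.02.
- lid_press (a point): Point on the lid's flat top, on its centre line, 117 from the hinge axis towards the front: a good place to push. Frame turns with the lid, z normal to its top. With the lid shut it is 178 above the table.
- keeper_seat (a point): Where the middle (axis) of the bail's bar lies when hooked: in the groove of the steel keeper on the lid's front edge. Frame turns with the lid. Lid shut: 80 out from the canister's axis, 166 high. Keeper 24 wide (y): ledge top 3 below this point; outer lip 6 to 10 out, its top 7 above the ledge; inner block from 6 in, 9 high. The bar comes over the lip from above, into the 12 wide groove.
- lever_pivot (a point): Pivot axis of the latch lever on the canister, 84 out from the canister's axis, 120 high. The lever is a steel channel, 30 wide and 60 long, with a short flared lip at its free end.
- lever (a joint): Lever angle: 0 = home, hanging down flat against the canister (a stop); grows as its free end swings out and up (pi/2 = straight out; stop at 2.5). Starts 1.3 to 1.6. Stays where left (1 N at its end) and follows the bail when that is carried. Bail hooked and slack: 1.0 to 1.4. Pressing it from there takes about 5 N at its end up to dead centre at about 0.26; beyond, it stays shut: push it on to its stop.
- lever_end (a point): Middle of the lever's outer face near its free end: 50 along the lever from its pivot axis, 10 outside it. Frame turns with the lever; home, -x is the face's outward normal, -z points along to its end, and the point is 94 out from the canister's axis, 70 high. Push it along an arc about the pivot; the last part is a push straight in, under the overhanging lid, where an upright gripper has no room.
- bail (a joint): Angle of the bail against the lever: 0 = pointing straight away from the lever's end, as when clamped. The bail's lean outwards from upright is the bail joint minus the lever joint; that lean starts at 0.45 to 0.9. The bail stays where it is left (light friction).
- bail_bar (a point): Middle (axis) of the bail's cross bar, which runs along the canister's y. The bail is a U of round steel wire, 6 dia: two straight legs 42 apart (48 over the outside), 56.5 long from their pivot axis to the bar's axis, and the bar. It can be gripped across both legs (48 wide) below the bar.
- bail_pivot (a point): Pivot axis of the bail on the lever, 14 from the lever's pivot axis: at lever angle a it lies 14*sin(a-0.26) out and 14*cos(a-0.26) below it. So the bar reaches any point 43 to 70 from the lever's pivot axis, with the bail's pivot on the outer side.
- dripper: glass cone dripper with a paper filter, 100 tall, 122 across, stands loose beside the canister (mm). Origin: centre of its underside.
- measure_cup: clear plastic measuring cup with a blue collar, 85 tall, 88 across, stands loose beside the canister (mm). Origin: centre of its underside.

How it is judged:
On the way, in this order (a step that is already met when the one before it is completed fails the run):
1. the lid is down on its gasket (value of joint lid below 0.03 rad), for 0.2 s.
2. the bail's cross bar lies in the keeper's groove (distance between bail_bar and keeper_seat below 0.008 m and value of joint lid below 0.03 rad), for 0.2 s.
At the end, for the whole second after the job is handed in: The lid is shut (under 0.01 rad), the bail's cross bar lies in the keeper's groove (within 8 mm of its seat) and the lever is past centre and home against the canister (under 0.10 rad from its stop, which is about 5 mm at its end) (value of joint lid below 0.01 rad and distance between bail_bar and keeper_seat below 0.008 m and value of joint lever below 0.1 rad); the robot touches nothing.
It fails at once if the dripper or the measuring cup is shifted by more than 30 mm or knocked over (distance of any of dripper, measure_cup from where it was at the start of the episode above 0.03 m or angle between any of dripper, measure_cup's own z axis and vertical above 0.5 rad).
It also fails if it takes over 62 s, if anything falls off the work surface, if the arm or the gripper's body presses on something with over 40 N, if the wrist force passes 120 N, or if a joint passes its speed limit or range.

## Working session

There is one attempt and no reset: what is moved stays moved. The work goes in short steps, Python scripts to look and compute and a tool call to move; the robot and the scene stay as the last step left them, time stands still between calls to the robot, and variables do not carry over. Pictures are saved under pics/ and viewed, about 8 in all and at most 12, crops included, and the job is handed in when it is done.

Besides the shell and the picture viewer there is one more tool, called after "Emit:" as name(argument=value, ...), one argument or row to a line, values as JSON. move_arm: Moves the arm, as the interface text tells. Its arguments: {"type":"object","properties":{"series":{"type":"array"},"grip":{"type":"number"},"force":{"type":"number"}},"required":["series"]}

```bash
mkdir -p pics; ls
cat > h.py <<'E'
import numpy as np,cv2
from scipy.spatial.transform import Rotation as R
from cell import monitor, imaging, workorder, outline_of
def cam(n):
    s=monitor.observe(); d=imaging.get_image(n)
    K=np.array([[d['fx'],0,d['cx']],[0,d['fy'],d['cy']],[0,0,1.]])
    if 'mount' in d:
        T=np.eye(4);T[:3,:3]=R.from_rotvec(s['ee_rot']).as_matrix();T[:3,3]=s['position']
        M=np.linalg.inv(T@np.array(d['mount']));rv=R.from_matrix(M[:3,:3]).as_rotvec();t=M[:3,3]
    else: rv=np.array(d['rvec'],float);t=np.array(d['tvec'],float)
    return d['color'],K,rv,t
def save(n,f,box=None,sc=1):
    im,K,rv,t=cam(n); im=im[:,:,::-1]
    if box: im=im[box[1]:box[3],box[0]:box[2]]
    if sc!=1: im=cv2.resize(im,None,fx=sc,fy=sc,interpolation=cv2.INTER_CUBIC)
    cv2.imwrite('pics/'+f,im); return K,rv,t
def proj(P,c): return cv2.projectPoints(np.atleast_2d(np.array(P,float)),c[-2],c[-1],c[-3],None)[0][:,0]
def ray(uv,c):
    K,rv,t=c[-3:];M=R.from_rotvec(rv).as_matrix();o=-M.T@t
    d=M.T@np.linalg.inv(K)@np.array([uv[0],uv[1],1.]);return o,d/np.linalg.norm(d)
def atz(uv,c,z):
    o,d=ray(uv,c);return o+d*(z-o[2])/d[2]
def tri(obs):
    A=0;b=0
    for uv,c in obs:
        o,d=ray(uv,c);P=np.eye(3)-np.outer(d,d);A=A+P;b=b+P@o
    return np.linalg.solve(A,b)
E
python3 - <<'E'
from h import *
for n in ('side','top'):
    K,rv,t=save(n,n+'0.png'); print(n,K[0,0],-R.from_rotvec(rv).as_matrix().T@t)
    for th in ('canister','lid','lever','bail','dripper','measure_cup','keeper_seat','bail_bar'):
        try:print(th,[(o['rect'],round(o['p'],2)) for o in outline_of(n,th)][:3])
        except Exception as e: print(th,e)
print(monitor.observe())
E
```

```text
pics
side 491.7430456151607 [0.54694781 0.65143156 0.85961672]
canister [([338.8, 81.1, 88.2, 119.0], 0.73)]
lid [([360.8, 77.3, 63.9, 31.7], 0.71)]
lever [([352.4, 147.1, 25.5, 28.8], 0.58)]
bail [([351.2, 151.4, 25.6, 14.6], 0.62)]
dripper [([282.1, 96.3, 54.4, 62.8], 0.92), ([354.2, 147.5, 25.1, 27.9], 0.66)]
measure_cup [([289.0, 218.4, 45.6, 53.7], 0.74), ([337.1, 80.3, 86.6, 122.7], 0.21)]
keeper_seat [([360.7, 79.6, 63.3, 30.2], 0.71)]
bail_bar [([353.8, 155.2, 26.8, 10.1], 0.64)]
top 377.29252336761186 [0.49904976 0.09423974 0.94906513]
canister [([354.9, 215.5, 114.9, 75.5], 0.83)]
lid [([407.7, 214.5, 59.4, 68.0], 0.89), ([402.3, 147.7, 56.6, 50.8], 0.58)]
lever [([354.8, 221.0, 33.6, 28.0], 0.62)]
bail [([358.7, 221.0, 23.9, 28.0], 0.67)]
dripper [([400.8, 147.2, 56.2, 53.6], 0.84)]
measure_cup [([274.2, 184.6, 40.6, 36.5], 0.95)]
keeper_seat [([406.5, 211.4, 61.3, 72.9], 0.76), ([360.8, 218.0, 22.8, 28.6], 0.24)]
bail_bar [([360.4, 221.1, 20.9, 24.3], 0.72)]
{'clock': 0.9, 'joints': array([-1.28859908,  0.43448223,  0.02500114,  1.57316643, -0.01163589,
        1.1339892 , -0.07510734]), 'dq': array([ 0.00159106,  0.00082533, -0.00082608,  0.00125169,  0.00237853,
       -0.00118646, -0.00111792]), 'joint_efforts': array([-1.04128121e-03, -6.67638588e+01,  9.84275043e-01, -3.14807010e+01,
       -6.01824070e-02,  3.26024531e-02,  9.45124248e-05]), 'position': array([0.2346326, 0.5793226, 0.2457659]), 'ee_rot': array([-6.00880846e-01, -3.08358409e+00, -1.59762409e-04]), 'force': array([ 0.46703298, -0.01171202,  0.85032306]), 'ft_torque': array([-0.02514146, -0.03588408, -0.04400913]), 'width': 0.9966555515915095}
```

View pics/side0.png

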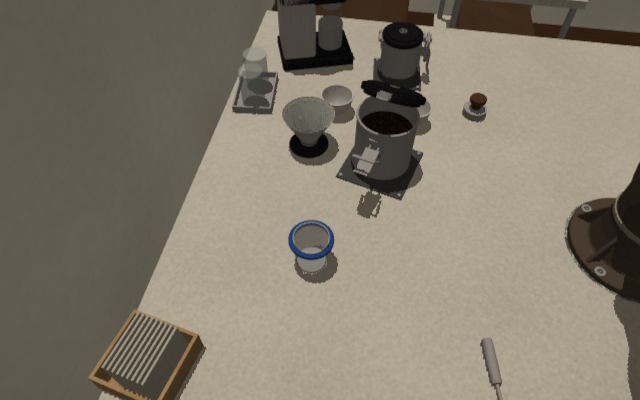

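View pics/top0.png

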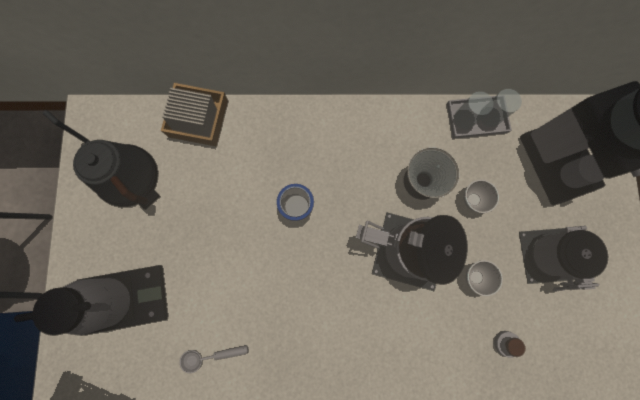

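Run:
```python
from h import *
a=cv2.imread('pics/top0.png')[195:300,345:480];b=cv2.imread('pics/side0.png')[70:210,330:435]
a=cv2.resize(a,(540,420),interpolation=cv2.INTER_CUBIC);b=cv2.resize(b,(420,560),interpolation=cv2.INTER_CUBIC)
a=cv2.resize(a,None,fx=.8,fy=.8);b=cv2.resize(b,(350,467))
c=np.zeros((480,790,3),np.uint8);c[:336,:432]=a;c[:467,435:785]=b;cv2.imwrite('pics/m1.png',np.clip(c*1.6,0,255))
T=cam('top');S=cam('side')
for uv in [(391,213),(373,275),(436,288)]: print('top',uv,atz(uv,T,.006).round(3))
for uv in [(338,181),(402,192),(422,153)]: print('side',uv,atz(uv,S,.006).round(3))
print(atz((296,205),T,.08),atz((436,175),T,.1))
```

```text
top (391, 213) [ 0.624 -0.097  0.006]
top (373, 275) [ 0.471 -0.046  0.006]
top (436, 288) [ 0.438 -0.2    0.006]
side (338, 181) [ 0.619 -0.07   0.006]
side (402, 192) [ 0.473 -0.062  0.006]
side (422, 153) [ 0.433 -0.19   0.006]
[0.63490318 0.13886632 0.08      ] [ 0.69964797 -0.18704922  0.1       ][ WARN:0@0.323] global loadsave.cpp:1063 imwrite_ Unsupported depth image for selected encoder is fallbacked to CV_8U.
```

View pics/m1.png

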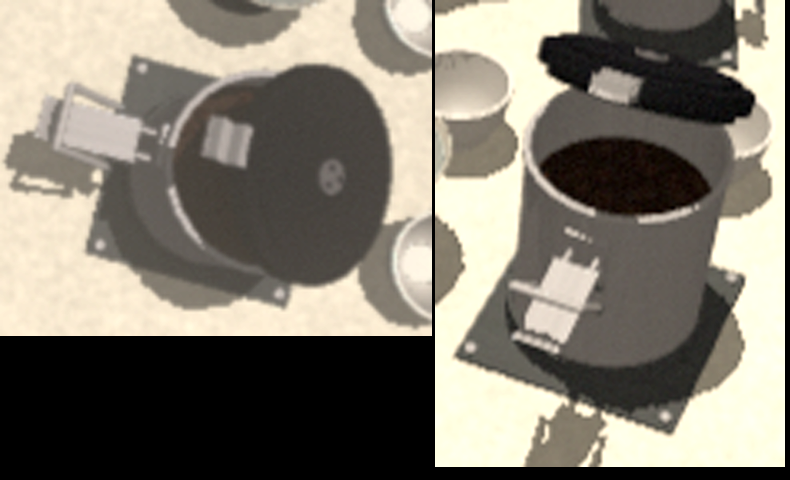

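```bash
cat > est.py <<'E'
from h import *
from scipy.optimize import least_squares
T=cam('top');S=cam('side')
def tp(u,v): return np.array([345+u/3.2,195+v/3.2])
def sd(u,v): return np.array([330+(u-435)/3.333,70+v/3.333])
tc=[tp(133,56),tp(88,250),tp(288,305)]; sc=[sd(456,355),sd(672,433),sd(743,278)]
def C2W(p,P):  # canister frame (m) -> world
    c,s=np.cos(p[2]),np.sin(p[2]);P=np.atleast_2d(P)
    return np.c_[p[0]+c*P[:,0]-s*P[:,1],p[1]+s*P[:,0]+c*P[:,1],P[:,2]]
# yaw: -x of canister -> world +y : yaw~-pi/2. corners: top(133,56)
def res(q):
    z=q[3];w=.08
    co=np.array([[-w,w,z],[-w,-w,z],[w,-w,z]]) # far-left, near-left, near-right
    W=C2W(q,co)
    return np.r_[(proj(W,T)-tc).ravel(),(proj(W,S)-sc).ravel()]
s=least_squares(res,[.53,-.12,-1.57,.006],loss='soft_l1')
print(s.x,np.degrees(s.x[2]),res(s.x).round(1))
p=s.x[:3]
def toC(W):
    d=np.array(W)-[p[0],p[1],0];c,s_=np.cos(p[2]),np.sin(p[2]);return np.array([c*d[0]+s_*d[1],-s_*d[0]+c*d[1],d[2]])
for n,a,b in [('keeper',tp(228,141),sd(614,85)),('bar',tp(67,115),sd(556,296)),('lip',tp(45,118),sd(536,342))]:
    W=tri([(a,T),(b,S)]);print(n,W.round(3),'can(mm):',(toC(W)*1e3).round(1),'err',(proj(W,T)-a).round(1),(proj(W,S)-b).round(1))
for a in np.arange(.5,1.15,.1):
    k=C2W(p,[.072-.152*np.cos(a)-.006*np.sin(a),0,.160+.152*np.sin(a)+.006*np.cos(a)]);v=C2W(p,[.072-.072*np.cos(a)+.022*np.sin(a),0,.160+.072*np.sin(a)+.022*np.cos(a)])
    print(round(a,1),proj(k,T).round(1),proj(k,S).round(1),'valve',proj(v,T).round(1))
print(tp(228,141),sd(614,85),tp(331,176))
E
python3 est.py
```

```text
[ 0.52913014 -0.14482406 -1.83988874 -0.00395965] -105.41785974396853 [ 0.3 -0.3 -0.1  0.8  0.2  0.4 -1.   0.5 -0.2  0.2  0.2 -0.5]
keeper [ 0.543 -0.094  0.245] can(mm): [-52.7  -0.3 245.4] err [[ 0. -0.]] [[0. 0.]]
bar [ 0.563 -0.012  0.152] can(mm): [-136.7   -2.2  152.2] err [[-0.1  1.7]] [[-1.7 -0.4]]
lip [ 0.568 -0.002  0.121] can(mm): [-148.2   -0.6  120.8] err [[ 0.  -0.2]] [[0.2 0. ]]
0.5 [[409.3 237.6]] [[381. 102.]] valve [[448.1 249.5]]
0.6 [[414.9 238.1]] [[383.1  94.5]] valve [[451.8 250.1]]
0.7 [[421.2 238.9]] [[385.4  86.9]] valve [[455.7 250.9]]
0.8 [[428.2 240. ]] [[387.8  79.3]] valve [[459.8 251.7]]
0.9 [[435.9 241.2]] [[390.4  71.9]] valve [[463.9 252.6]]
1.0 [[444.1 242.7]] [[393.1  64.6]] valve [[468.1 253.5]]
1.1 [[452.7 244.4]] [[395.9  57.7]] valve [[472.2 254.5]]
[416.25   239.0625] [383.70537054  95.50255026] [448.4375 250.    ]
```

Emit:
move_arm(
  series=[
    [1.5,-3.5,0.8,0,0,-4.2],
    [1.5,-3.5,0.8,0,0,-4.2],
    [1.5,-3.5,0.8,0,0,-4.2],
    [1.5,-3.5,0.8,0,0,-4.2],
    [1.5,-3.5,0.8,0,0,-4.2],
    [1.5,-3.5,0.8,0,0,-4.2],
    [1.5,-3.5,0.8,0,0,-4.2],
    [1.5,-3.5,0.8,0,0,-4.2],
  ],
  grip=0,
  force=30,
)

```text
clock: 1.9
position: [0.355, 0.2978, 0.3103]
ee_rot: [-1.471, -2.776, -0.001]
force: [0.6, 0.5, -0.4]
width: 0.355
```

Emit:
move_arm(
  series=[
    [1.5,-3.5,0.8,0,0,-4.2],
    [1.5,-3.5,0.8,0,0,-4.2],
    [1.5,-3.5,0.8,0,0,-4.2],
    [1.5,-3.5,0.8,0,0,-4.2],
    [1.5,-3.5,0.8,0,0,-4.2],
    [1.5,-3.5,0.8,0,0,-4.2],
    [1.5,-3.5,0,0,0,-4.2],
    [0,0,0,0,0,0],
  ],
)

```text
clock: 2.7
position: [0.4611, 0.0491, 0.3585]
ee_rot: [2.133, 2.303, 0.001]
force: [-0.0, -0.1, -0.3]
width: 0.002
```

Run:
```python
from h import *
print(monitor.observe())
c=save('wrist','w1.png')
p=[.5291,-.1448,-1.8399]
```

```text
{'clock': 2.7, 'joints': array([-0.70955465,  0.06788451,  0.53152623,  1.79466867, -0.0342942 ,
        1.28660104, -0.09309125]), 'dq': array([-0.04428882, -0.00051258, -0.08781341,  0.01937046, -0.02140971,
        0.00464237, -0.02326345]), 'joint_efforts': array([  0.843178  , -32.95371294,   2.01863319, -33.83325219,
        -0.08109955,  -0.09215664,   0.37224457]), 'position': array([0.46108753, 0.04908077, 0.35846088]), 'ee_rot': array([2.13340373e+00, 2.30293273e+00, 1.04620111e-03]), 'force': array([-0.00731153, -0.1196829 , -0.32079128]), 'ft_torque': array([-0.09289493,  0.02229903, -0.01500173]), 'width': 0.002431185403732046}
```

View pics/w1.png

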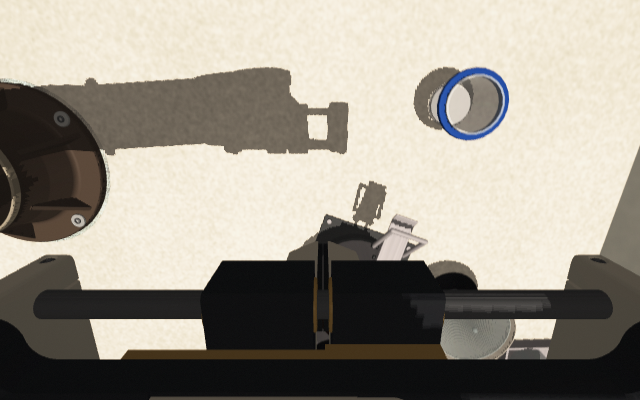

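Emit:
move_arm(
  series=[
    [1.4,-3.5,0,0,0,-4],
    [1.4,-3.5,0,0,0,-4],
    [1.5,-3.6,0,0,0,-4],
    [1.5,-3.6,0,0,0,-4],
    [1.4,-3.6,0,0,0,-3.8],
    [0,0,-3,0,0,0],
    [0,0,-3,0,0,0],
    [0,0,0,0,0,0],
  ],
)

```text
clock: 3.55
position: [0.5298, -0.1217, 0.2943]
ee_rot: [-2.484, -1.915, 0.007]
force: [-0.2, 0.8, 0.5]
width: 0.003
```

Emit:
move_arm(
  series=[
    [0,0,-2.5,0,0,0],
    [0.1,0.3,-1.8,0,0,0],
    [0.1,0.5,-1.0,0,0,0],
    [0.1,0.4,-0.8,0,0,0],
    [0.1,0.4,-0.8,0,0,0],
    [0.1,0.3,-0.8,0,0,0],
    [0.1,0.3,-0.8,0,0,0],
    [0,0,0,0,0,0],
  ],
)

```text
clock: 4.35
position: [0.5372, -0.1011, 0.2117]
ee_rot: [-2.488, -1.916, 0.002]
force: [0.1, 0.9, 0.1]
width: 0.007
```

Emit:
move_arm(
  series=[
    [0,0.2,-0.6,0,0,0],
    [0,0.1,-0.6,0,0,0],
    [0,0.1,-0.4,0,0,0],
    [0,0,0,0,0,0],
  ],
)

```text
clock: 4.75
position: [0.5377, -0.0981, 0.1973]
ee_rot: [2.49, 1.915, 0.001]
force: [-2.5, -0.1, 7.6]
width: 0.003
```

Emit:
move_arm(
  series=[
    [0,0,-0.2,0,0,0],
    [0,0,0,0,0,0],
    [0,0,0,0,0,0],
  ],
)

```text
clock: 5.05
position: [0.5378, -0.0981, 0.1969]
ee_rot: [-2.49, -1.915, -0.003]
force: [-9.1, 2.5, 29.5]
width: 0.007
```

Emit:
move_arm(
  series=[
    [0,0,4,0,0,0],
    [0,0,4,0,0,0],
    [0.8,2.9,2,0,0,0],
    [1.2,4.3,0,0,0,0],
    [1.2,4.3,0,0,0,0],
    [1.2,4.3,0,0,0,0],
    [0.4,1.6,0,0,0,0],
    [0,0,0,0,0,0],
  ],
  grip=1,
)

```text
clock: 5.85
position: [0.5857, 0.0798, 0.2938]
ee_rot: [-2.484, -1.922, 0.001]
force: [-0.3, -0.6, -0.0]
width: 0.648
```

Run:
```python
from h import *
print(monitor.observe()['position'])
w,*cw=cam('wrist');s,*cs=cam('side');t,*ct=cam('top')
import pickle;pickle.dump((cw,cs,ct),open('c2.pkl','wb'))
for n in('wrist','side'):
    for th in('bail','lever','lid'):print(n,th,[(o['rect'],round(o['p'],2)) for o in outline_of(n,th)][:2])
c=np.zeros((560,800,3),np.uint8)
c[:280,:448]=cv2.resize(w,(448,280));
b=cv2.resize(s[70:210,330:435],(350,467),interpolation=cv2.INTER_CUBIC);c[:467,450:]=b
c[282:560,:432]=cv2.resize(t[195:300,345:480],None,fx=3.2,fy=3.2,interpolation=cv2.INTER_CUBIC)[:278]
cv2.imwrite('pics/m2.png',np.clip(c[:,:,::-1]*1.4,0,255).astype(np.uint8)); cv2.imwrite('pics/w2.png',w[:,:,::-1])
```

```text
[0.58565913 0.07984564 0.29375313]
wrist bail [([304.0, 282.8, 45.6, 5.2], 0.7), ([270.3, 258.9, 112.3, 90.7], 0.59)]
wrist lever [([305.7, 260.7, 43.8, 27.1], 0.75)]
wrist lid [([314.2, 328.7, 23.0, 22.7], 0.83)]
side bail []
side lever [([355.7, 148.5, 20.0, 27.0], 0.76)]
side lid [([282.6, 95.5, 47.1, 61.0], 0.25)]
```

View pics/m2.png

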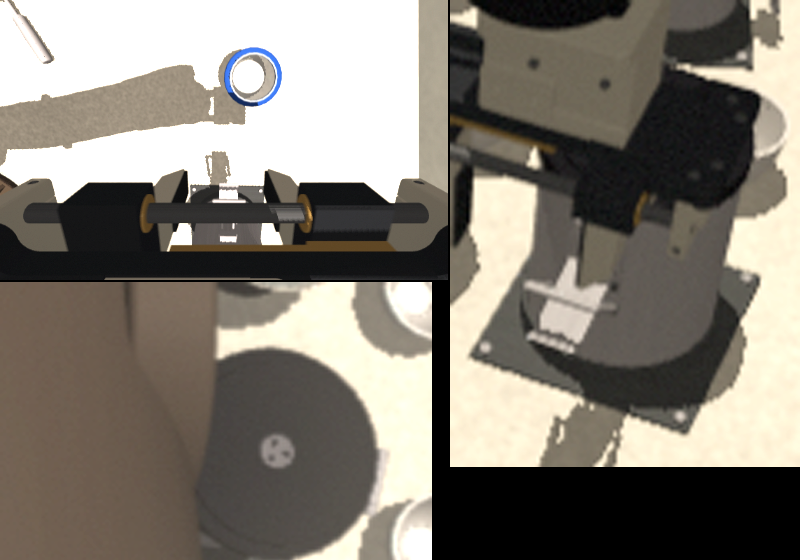

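Run:
```python
from h import *
import pickle
cw,cs,ct=pickle.load(open('c2.pkl','rb'));p=[.5291,-.1448,-1.8399]
o=np.array([.266,.964]);l=np.array([.964,-.266])
def W(out,lat,z): return np.r_[np.array(p[:2])+out*o+lat*l,z]
def C(w): d=w[:2]-p[:2];return np.r_[d@o,d@l,w[2]]*1e3
print('valve pred',proj(W(0,0,.182),ct),'obs 431.6 248.1')
sb=(330+(570-450)/3.333,70+296/3.333)  # side bar middle
print(sb,'bar wrist+side',C(tri([((326.8,285.4),cw),(sb,cs)])).round(1))
for q in [(.137,0,.152),(.134,0,.155),(.134,-.004,.158)]: print(q,proj(W(*q),cw).round(1),proj(W(*q),cs).round(1))
print('bar ends wrist',proj([W(.135,-.024,.154),W(.135,.024,.154)],cw).round(1))
print(C(np.array([.5857,.0798,.2938])))
```

```text
valve pred [[433.33406499 247.63948284]] obs 431.6 248.1
(366.003600360036, 158.80888088808882) bar wrist+side [133.7  -1.4 145.5]
(0.137, 0, 0.152) [[326.  288.4]] [[363.5 158.2]]
(0.134, 0, 0.155) [[326.  292.7]] [[364.1 156.1]]
(0.134, -0.004, 0.158) [[321.9 294.4]] [[366.2 155.7]]
bar ends wrist [[301.9 291. ]
 [350.1 291.6]]
[231.57    -5.1812 293.8   ]
```

Emit:
move_arm(
  series=[
    [-0.8,-3.4,0,0,0,-0.9],
    [-0.8,-3.4,0,0,0,0],
    [-0.7,-3.3,-2,0,0,0],
    [0,0,-4,0,0,0],
    [0,0,-4,0,0,0],
    [0,0,-3,0,0,0],
    [0,0,-2.2,0,0,0],
    [0,0,0,0,0,0],
  ],
  grip=1,
)

```text
clock: 7.1
position: [0.5606, -0.0248, 0.1402]
ee_rot: [-2.503, -1.894, 0.007]
force: [-0.6, -0.3, 0.4]
width: 1.003
```

```bash
cat >> h.py <<'E'
p0=np.array([.5291,-.1448]);o_=np.array([.266,.964]);l_=np.array([.964,-.266])
def W(out,lat,z): return np.r_[p0+out*o_+lat*l_,z]
def C(w): d=np.array(w)[:2]-p0;return np.r_[d@o_,d@l_,w[2]]*1e3
def st():
    s=monitor.observe();print(s['clock'],'out,lat,z',C(s['position']).round(1),'F',s['force'].round(1),'w',round(s['width'],3),'tool y,z',R.from_rotvec(s['ee_rot']).as_matrix()[:,1:].T.round(3).tolist())
E
python3 - <<'E'
from h import *
st()
save('side','s3.png',(300,60,460,220),3)
E
```

```text
7.1 out,lat,z [124.   -1.5 140.2] F [-0.6 -0.3  0.4] w 1.003 tool y,z [[0.962, -0.272, -0.005], [-0.005, -0.001, -1.0]]
```

View pics/s3.png

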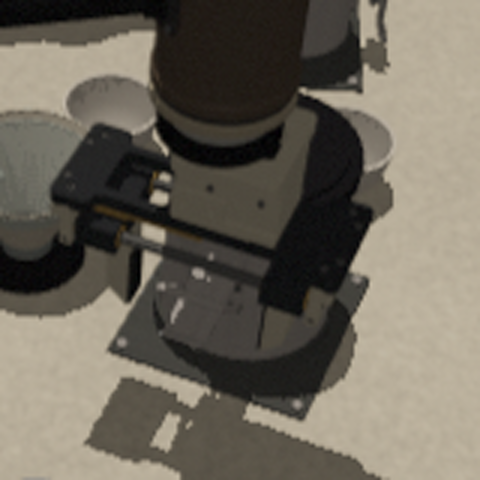

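Emit:
move_arm(
  series=[
    [0,0,0,0,0,0],
    [0,0,0,0,0,0],
    [0,0,0,0,0,0],
    [0,0,0,0,0,0],
    [0,0,0,0,0,0],
    [0,0,0,0,0,0],
  ],
  grip=0.4,
  force=15,
)

```text
clock: 7.75
position: [0.5627, -0.0246, 0.1429]
ee_rot: [2.505, 1.896, 0.0]
force: [-0.7, 0.2, 0.0]
width: 0.526
```

Run:
```python
from h import *
from scipy.optimize import brentq
L=np.array([84.,120]);st();s=monitor.observe()['position'];prev=C(s)[[0,2]]
for d in (17,):
  for B in [(138,154),(122,172),(105,181),(92,183),(84,181),(80,178),(80,170),(80,165)]:
    B=np.array(B,float);v=B-L;D=np.hypot(*v);ca=(14**2+D**2-56.5**2)/(28*D)
    if abs(ca)>1: print(B,D,'unreach');continue
    ph=np.arctan2(v[1],v[0]);P=max([L+14*np.array([np.cos(ph+k*np.arccos(ca)),np.sin(ph+k*np.arccos(ca))]) for k in(1,-1)],key=lambda q:q[0])
    th=np.arctan2(*(B-P));G=B-d*np.array([np.sin(th),np.cos(th)]);a=np.arctan2(P[0]-84,120-P[1])+.26
    st_=G-prev;prev=G
    print(B,'lean',round(th,2),'lever',round(a,2),'G',G.round(1),'step cm',(o_*st_[0]/10).round(2),round(st_[1]/10,2))
```

```text
7.75 out,lat,z [124.8   0.4 142.9] F [-0.7  0.2  0. ] w 0.526 tool y,z [[0.962, -0.271, 0.0], [0.0, 0.0, -1.0]]
[138. 154.] lean 0.81 lever 1.47 G [125.7 142.3] step cm [0.02 0.09] -0.06
[122. 172.] lean 0.44 lever 1.89 G [114.8 156.6] step cm [-0.29 -1.05] 1.43
[105. 181.] lean 0.14 lever 2.2 G [102.6 164.2] step cm [-0.32 -1.17] 0.76
[ 92. 183.] lean -0.08 lever 2.33 G [ 93.3 166. ] step cm [-0.25 -0.9 ] 0.19
[ 84. 181.] lean -0.23 lever 2.27 G [ 87.8 164.4] step cm [-0.15 -0.53] -0.16
[ 80. 178.] lean -0.31 lever 2.14 G [ 85.2 161.8] step cm [-0.07 -0.25] -0.26
[ 80. 170.] lean -0.31 lever 1.56 G [ 85.3 153.8] step cm [0. 0.] -0.8
[ 80. 165.] lean -0.25 lever 1.06 G [ 84.2 148.5] step cm [-0.03 -0.1 ] -0.53
```

Emit:
move_arm(
  series=[
    [-0.1,-0.5,0.8,0,0,0],
    [-0.2,-0.5,0.7,0,0,0],
    [-0.2,-0.6,0.4,0,0,0],
    [-0.2,-0.6,0.3,0,0,0],
    [-0.1,-0.5,0.1,0,0,0],
    [-0.1,-0.4,0.1,0,0,0],
    [0,0,0,0,0,0],
    [0,0,0,0,0,0],
  ],
)

```text
clock: 8.55
position: [0.5535, -0.0562, 0.1669]
ee_rot: [2.505, 1.895, -0.0]
force: [-1.9, 1.4, 2.2]
width: 0.514
```

Run:
```python
from h import *
st()
w,*cw=cam('wrist');s,*cs=cam('side')
for n in('wrist','side'):
    for th in('bail_bar','bail','lever'):print(n,th,[(o['rect'],round(o['p'],2)) for o in outline_of(n,th)][:2])
print('seat',proj(W(.08,0,.166),cw),proj(W(.08,0,.166),cs),'bar exp',proj(W(.092,0,.183),cw),proj(W(.092,0,.183),cs))
a=w[230:400,220:430];a=cv2.resize(a,None,fx=2.2,fy=2.2,interpolation=cv2.INTER_CUBIC)
b=s[95:195,330:410];b=cv2.resize(b,None,fx=4,fy=4,interpolation=cv2.INTER_CUBIC)
c=np.zeros((410,790,3),np.uint8);c[:a.shape[0],:a.shape[1]]=a;c[:400,465:785]=b
cv2.imwrite('pics/m4.png',np.clip(c[:,:,::-1]*1.4,0,255).astype(np.uint8))
```

```text
8.55 out,lat,z [ 91.9  -0.  166.9] F [-1.9  1.4  2.2] w 0.514 tool y,z [[0.962, -0.272, -0.0], [-0.0, -0.0, -1.0]]
wrist bail_bar [([270.6, 219.9, 105.9, 58.6], 0.86), ([451.8, 218.3, 177.9, 141.3], 0.41)]
wrist bail [([267.3, 221.2, 106.8, 55.9], 0.57)]
wrist lever [([270.5, 175.9, 107.4, 103.8], 0.89)]
side bail_bar [([361.0, 131.8, 20.8, 29.5], 0.56)]
side bail [([336.3, 95.0, 84.9, 106.8], 0.56), ([358.6, 132.9, 23.2, 27.9], 0.45)]
side lever [([357.0, 134.0, 22.9, 30.6], 0.91)]
seat [[321.82933793 298.9590402 ]] [[374.53771944 134.5168645 ]] bar exp [[321.56959397 297.90016488]] [[373.16805489 132.17434368]]
```

View pics/m4.png

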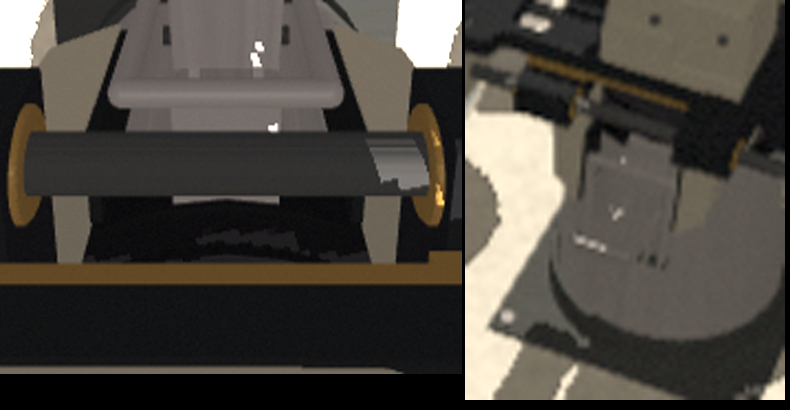

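Run:
```python
from h import *
from scipy.optimize import fsolve,least_squares
st();c=cam('wrist')[1:]
def f(q):
    e=proj([W(q[0],q[2]-.0240,q[1]),W(q[0],q[2]+.0240,q[1])],c)
    return [e[:,1].mean()-272.3, abs(e[1,0]-e[0,0])-105.5, e[:,0].mean()-322.5]
s=least_squares(f,[.09,.18,0]);print(s.x,s.cost)
for z in (.165,.17,.175,.18,.185,.19): 
    q=fsolve(lambda x:proj(W(x[0],0,z),c)[0,1]-272.3,.1);e=proj([W(q[0],-.024,z),W(q[0],.024,z)],c);print(z,q,e[1,0]-e[0,0],np.hypot(q[0]*1e3-84,z*1e3-120))
print('lid front/keeper proj',proj([W(.09,0,.17),W(.068,0,.174),W(.084,0,.12),W(.0838,0,.152)],c))
```

```text
8.95 out,lat,z [ 9.230e+01 -1.000e-01  1.668e+02] F [-1.3  0.2  2.9] w 0.515 tool y,z [[0.962, -0.271, -0.0], [-0.0, -0.0, -1.0]]
[0.10080278 0.17544873 0.00044376] 1.8902369466543796e-25
0.165 [0.09489102] 97.64354250555175 46.2991834886445
0.17 [0.09772143] 101.2515765699797 51.84860341937943
0.175 [0.10055184] 105.1364828651889 57.43660312414678
0.18 [0.10338225] 109.3314027973372 63.052926160625184
0.185 [0.10621265] 113.87498692321822 68.69062551374483
0.19 [0.10904306] 118.81258933028198 74.34483833190802
lid front/keeper proj [[321.70605571 286.57708455]
 [322.01735314 330.39604952]
 [321.91437941 251.88310918]
 [321.84845305 278.44314077]]
```

Emit:
move_arm(
  series=[
    [0,0,0,0,0,0],
    [0,0,0,0,0,0],
    [0,0,0,0,0,0],
  ],
  grip=0.7,
)

```text
clock: 9.3
position: [0.5537, -0.0559, 0.1666]
ee_rot: [2.505, 1.896, -0.0]
force: [-0.1, 0.7, -0.3]
width: 0.69
```

Run:
```python
from h import *
st();w,*c=cam('wrist')
g=cv2.cvtColor(w,cv2.COLOR_RGB2GRAY)
print(g[255:296:1,300].tolist());print(g[268:274:2,262:276].tolist(),g[268:274:2,368:384].tolist())
cv2.imwrite('pics/w5.png',np.clip(cv2.resize(w[170:330,220:430],None,fx=2.2,fy=2.2,interpolation=cv2.INTER_CUBIC)[:,:,::-1]*1.4,0,255).astype(np.uint8))
```

```text
9.3 out,lat,z [ 92.3   0.  166.6] F [-0.1  0.7 -0.3] w 0.69 tool y,z [[0.962, -0.272, 0.0], [0.0, -0.0, -1.0]]
[79, 79, 80, 80, 79, 79, 80, 77, 68, 65, 64, 69, 72, 76, 77, 81, 83, 92, 92, 87, 83, 81, 78, 76, 75, 80, 81, 81, 81, 82, 79, 81, 80, 81, 59, 35, 29, 29, 32, 31, 32]
[[13, 12, 11, 28, 65, 67, 65, 65, 71, 73, 74, 76, 77, 75], [10, 11, 13, 23, 65, 66, 65, 72, 77, 79, 80, 81, 82, 81], [11, 11, 12, 14, 65, 65, 67, 77, 79, 80, 82, 85, 90, 90]] [[127, 128, 130, 131, 128, 117, 101, 71, 73, 72, 74, 75, 23, 11, 12, 12], [163, 164, 165, 171, 165, 161, 147, 126, 69, 71, 72, 76, 25, 11, 12, 9], [202, 202, 202, 197, 191, 186, 175, 158, 90, 74, 73, 73, 14, 9, 9, 9]]
```

View pics/w5.png

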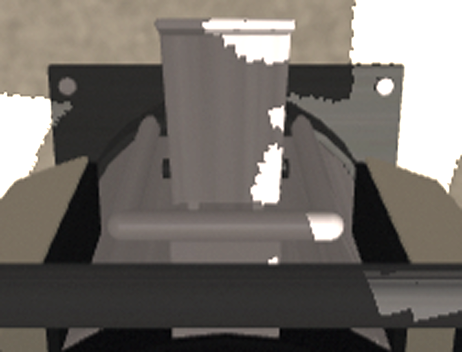

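Run:
```python
from h import *
from scipy.optimize import least_squares
c=cam('wrist')[1:]
def so(v,wpx,w):
    def f(q):
        e=proj([W(q[0],-w/2,q[1]),W(q[0],w/2,q[1])],c);return [e[:,1].mean()-v,e[1,0]-e[0,0]-wpx]
    return least_squares(f,[.1,.15]).x*1e3
print('bar',so(272.7,106.5,.048),'pivotish',so(224,69,.042),'lip',so(180,62,.030))
# linkage: one-parameter-pair fit: lever a, bar at v=272.7
for a in np.arange(1.4,2.4,.1):
    P=np.array([84+14*np.sin(a-.26),120-14*np.cos(a-.26)])
    th=least_squares(lambda t:proj(W((P[0]+56.5*np.sin(t[0]))/1e3,0,(P[1]+56.5*np.cos(t[0]))/1e3),c)[0,1]-272.7,[0.2]).x[0]
    B=P+56.5*np.array([np.sin(th),np.cos(th)]);lw=lambda Q,w:np.diff(proj([W(Q[0]/1e3,-w/2,Q[1]/1e3),W(Q[0]/1e3,w/2,Q[1]/1e3)],c)[:,0])[0]
    E=np.array([84+60*np.sin(a),120-60*np.cos(a)])
    print(round(a,1),'th',round(th,2),'B',B.round(1),'w',lw(B,.048).round(1),'lip',proj(W(E[0]/1e3,0,E[1]/1e3),c)[0].round(0),lw(E,.03).round(1),'piv v',proj(W(P[0]/1e3,0,P[1]/1e3),c)[0,1].round(0),lw(P,.042).round(1))
```

```text
bar [101.3442214 176.6323713] pivotish [104.03760347 122.66807505] lip [138.76461558 153.72270392]
1.4 th 0.02 B [ 97.9 170.6] w 101.8 lip [321. 157.] 49.1 piv v 230.0 65.5
1.5 th 0.03 B [ 98.7 171.9] w 102.7 lip [321. 157.] 50.7 piv v 230.0 66.0
1.6 th 0.03 B [ 99.4 173.3] w 103.8 lip [321. 158.] 52.3 piv v 230.0 66.4
1.7 th 0.04 B [100.2 174.6] w 104.9 lip [321. 161.] 53.9 piv v 231.0 66.9
1.8 th 0.05 B [101. 176.] w 106.0 lip [321. 165.] 55.5 piv v 231.0 67.4
1.9 th 0.07 B [101.7 177.3] w 107.1 lip [321. 170.] 57.2 piv v 232.0 67.8
2.0 th 0.08 B [102.5 178.7] w 108.2 lip [321. 176.] 58.8 piv v 233.0 68.2
2.1 th 0.1 B [103.2 179.9] w 109.3 lip [321. 184.] 60.4 piv v 235.0 68.7
2.2 th 0.12 B [103.9 181.1] w 110.4 lip [321. 193.] 61.9 piv v 236.0 69.1
2.3 th 0.14 B [104.5 182.3] w 111.4 lip [321. 204.] 63.2 piv v 238.0 69.4
```

Emit:
move_arm(
  series=[
    [0.1,0.4,-0.1,-4.8,1.3,0],
    [0.1,0.4,-0.2,-4.8,1.3,0],
    [0,0,0,0,0,0],
  ],
)

```text
clock: 9.7
position: [0.5564, -0.0438, 0.1627]
ee_rot: [2.408, 1.835, -0.211]
force: [-0.5, -0.2, 0.4]
width: 0.701
```

Emit:
move_arm(
  series=[
    [0,0,0,0,0,0],
    [0,0,0,0,0,0],
    [0,0,0,0,0,0],
    [0,0,0,0,0,0],
    [0,0,0,0,0,0],
  ],
  grip=0.4,
  force=25,
)

```text
clock: 10.2
position: [0.5554, -0.049, 0.164]
ee_rot: [2.416, 1.826, -0.208]
force: [0.1, -2.8, 1.1]
width: 0.514
```

Run:
```python
from h import *
st()
```

```text
10.2 out,lat,z [ 9.94e+01 -1.00e-01  1.64e+02] F [ 0.1 -2.8  1.1] w 0.514 tool y,z [[0.962, -0.273, 0.002], [-0.045, -0.167, -0.985]]
```

Emit:
move_arm(
  series=[
    [-0.1,-0.3,0.3,4.1,-1.1,0],
    [-0.1,-0.3,0.2,4.1,-1.1,0],
    [-0.1,-0.3,0,4.1,-1.1,0],
    [-0.1,-0.3,-0.1,4.1,-1.1,0],
    [0,0,0,0,0,0],
    [0,0,0,0,0,0],
  ],
)

```text
clock: 10.8
position: [0.552, -0.0612, 0.1681]
ee_rot: [-2.445, -1.848, -0.147]
force: [0.3, -6.4, 1.4]
width: 0.517
```

Run:
```python
from h import *
st();w,*c=cam('wrist')
Ls=[]
for B in [(84,181),(87,181),(90,181),(86,176),(95,178)]:
    e=proj([W(B[0]/1e3,-.024,B[1]/1e3),W(B[0]/1e3,.024,B[1]/1e3)],c);print(B,e[:,1].mean().round(1),(e[1,0]-e[0,0]).round(1))
print('seat',proj([W(.08,0,.166),W(.09,0,.170)],c).round(1))
cv2.imwrite('pics/w6.png',np.clip(cv2.resize(w[170:350,220:430],None,fx=2.2,fy=2.2,interpolation=cv2.INTER_CUBIC)[:,:,::-1]*1.4,0,255).astype(np.uint8))
```

```text
10.8 out,lat,z [ 86.7  -0.2 168.1] F [ 0.3 -6.4  1.4] w 0.517 tool y,z [[0.962, -0.273, -0.001], [0.032, 0.116, -0.993]]
(84, 181) 296.3 106.5
(87, 181) 290.0 106.9
(90, 181) 283.8 107.3
(86, 176) 287.2 103.2
(95, 178) 270.6 105.8
seat [[322.1 289.7]
 [321.9 274. ]]
```

View pics/w6.png

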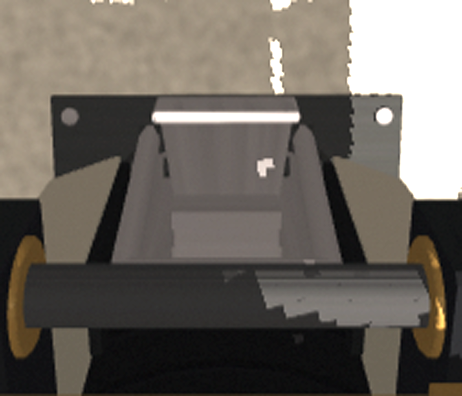

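Emit:
move_arm(
  series=[
    [-0.1,-0.3,-0.2,2,-0.5,0],
    [0,0,-0.4,0,0,0],
    [0,0,-0.4,0,0,0],
    [0,0,0,0,0,0],
    [0,0,0,0,0,0],
  ],
)

```text
clock: 11.35
position: [0.5519, -0.0612, 0.1579]
ee_rot: [-2.421, -1.837, -0.191]
force: [6.6, 1.8, -1.8]
width: 0.516
```

Emit:
move_arm(
  series=[
    [0,0,-0.3,-1,0.3,0],
    [0,0,-0.3,-1,0.3,0],
    [0,0,0,0,0,0],
    [0,0,0,0,0,0],
  ],
)

```text
clock: 11.75
position: [0.5517, -0.0621, 0.152]
ee_rot: [-2.441, -1.851, -0.147]
force: [5.5, -1.1, -0.3]
width: 0.51
```

Run:
```python
from h import *
st()
```

```text
11.75 out,lat,z [ 85.8  -0.2 152. ] F [ 5.5 -1.1 -0.3] w 0.51 tool y,z [[0.963, -0.27, -0.002], [0.031, 0.117, -0.993]]
```

Emit:
move_arm(
  series=[
    [0,0,-0.2,0,0,0],
    [0,0,0,0,0,0],
    [0,0,0,0,0,0],
  ],
)

```text
clock: 12.05
position: [0.5517, -0.0624, 0.1509]
ee_rot: [-2.441, -1.849, -0.149]
force: [2.0, -0.9, 12.1]
width: 0.517
```

Emit:
move_arm(
  series=[
    [0,0,-0.2,0,0,0],
    [0,0,0,0,0,0],
    [0,0,0,0,0,0],
  ],
)

```text
clock: 12.35
position: [0.5517, -0.0625, 0.1498]
ee_rot: [-2.441, -1.849, -0.15]
force: [-2.3, -1.2, 22.1]
width: 0.516
```

Emit:
move_arm(
  series=[
    [0,0,0.2,0,0,0],
    [0.1,0.3,0,0,0,0],
    [0,0.2,0,0,0,0],
    [0,0,0,0,0,0],
    [0,0,0,0,0,0],
  ],
)

```text
clock: 12.85
position: [0.5521, -0.0605, 0.1504]
ee_rot: [-2.446, -1.848, -0.145]
force: [1.6, -8.3, 7.5]
width: 0.515
```

Emit:
move_arm(
  series=[
    [0,-0.2,0,0,0,0],
    [0,0,0,0,0,0],
    [0,0,0,0,0,0],
    [0,0,0,0,0,0],
  ],
  grip=0.75,
)

```text
clock: 13.25
position: [0.551, -0.059, 0.1493]
ee_rot: [-2.439, -1.848, -0.145]
force: [0.8, -0.7, 0.2]
width: 0.746
```

Emit:
move_arm(
  series=[
    [0,0,3,0,0,0],
    [0,0,4,0,0,0],
    [0.4,1.4,3,-7,1.9,0],
    [0.6,2.2,0,-7,1.9,0],
    [0.6,2.2,0,-7,1.9,0],
    [0.6,2.2,0,-7,1.9,0],
    [0,0,0,0,0,0],
    [0,0,0,0,0,0],
  ],
  grip=1,
)

```text
clock: 14.05
position: [0.5735, 0.0226, 0.2485]
ee_rot: [2.289, 1.74, -0.447]
force: [0.1, -0.6, 0.5]
width: 1.005
```

Run:
```python
from h import *
st();print(monitor.observe()['joints'].round(2));w,*c=cam('wrist')
print('seat/keeper',proj([W(.08,0,.166),W(.08,-.021,.166),W(.08,.021,.166)],c).round(1))
for th in('bail','lever','bail_bar','lid'):print(th,[(o['rect'],round(o['p'],2)) for o in outline_of('wrist',th)][:2])
cv2.imwrite('pics/w7.png',np.clip(w[:,:,::-1]*1.3,0,255).astype(np.uint8))
```

```text
14.05 out,lat,z [173.2  -1.7 248.5] F [ 0.1 -0.6  0.5] w 1.005 tool y,z [[0.964, -0.268, -0.0], [-0.101, -0.362, -0.927]]
[-0.79  0.52  0.7   1.64  0.03  1.25 -0.41]
seat/keeper [[324.3 268.1]
 [300.2 268.1]
 [348.3 268.1]]
bail [([298.9, 209.4, 51.8, 55.1], 0.78)]
lever [([295.2, 159.1, 58.2, 107.3], 0.98), ([259.9, 157.9, 135.1, 197.2], 0.39)]
bail_bar [([298.5, 207.2, 51.2, 58.6], 0.95)]
lid [([258.9, 251.0, 129.7, 101.5], 0.88)]
```

View pics/w7.png

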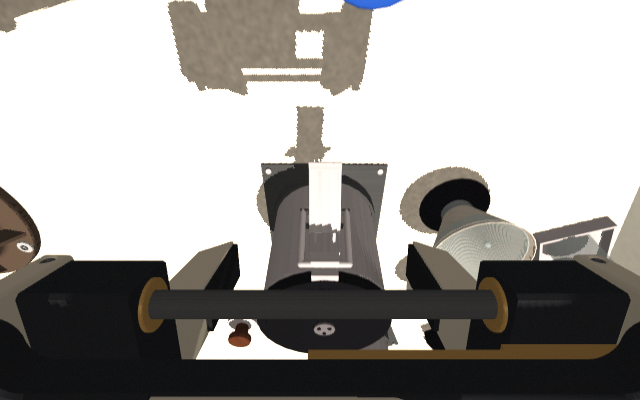

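Run:
```python
from h import *
c=cam('wrist')[1:]
for q in [(80,166),(83,166),(88,173),(93,168)]:
    e=proj([W(q[0]/1e3,-.024,q[1]/1e3),W(q[0]/1e3,.024,q[1]/1e3)],c);print(q,e[:,1].mean().round(1),(e[1,0]-e[0,0]).round(1))
for a in np.arange(.8,1.9,.1):
    E=[84+60*np.sin(a)+5*np.cos(a),120-60*np.cos(a)+5*np.sin(a)];e=proj([W(E[0]/1e3,-.015,E[1]/1e3),W(E[0]/1e3,.015,E[1]/1e3)],c)
    P=np.array([84+14*np.sin(a-.26),120-14*np.cos(a-.26)]);print(round(a,1),'lip v',e[:,1].mean().round(1),(e[1,0]-e[0,0]).round(1),'P-seat dist',np.hypot(*(P-[80,166])).round(1),np.hypot(*(P-[83,166])).round(1),'pushpt',(84+50*np.sin(a)+10*np.cos(a)).round(1),(120-50*np.cos(a)+10*np.sin(a)).round(1))
```

```text
(80, 166) 263.7 55.2
(83, 166) 261.4 55.6
(88, 173) 264.0 57.4
(93, 168) 255.4 57.2
0.8 lip v 162.2 30.9 P-seat dist 59.1 58.6 pushpt 126.8 92.3
0.9 lip v 161.7 31.5 P-seat dist 58.5 58.0 pushpt 129.4 96.8
1.0 lip v 161.8 32.1 P-seat dist 57.9 57.3 pushpt 131.5 101.4
1.1 lip v 162.6 32.7 P-seat dist 57.2 56.5 pushpt 133.1 106.2
1.2 lip v 164.1 33.4 P-seat dist 56.4 55.6 pushpt 134.2 111.2
1.3 lip v 166.3 34.0 P-seat dist 55.5 54.7 pushpt 134.9 116.3
1.4 lip v 169.3 34.6 P-seat dist 54.5 53.6 pushpt 135.0 121.4
1.5 lip v 172.9 35.2 P-seat dist 53.4 52.5 pushpt 134.6 126.4
1.6 lip v 177.3 35.8 P-seat dist 52.3 51.3 pushpt 133.7 131.5
1.7 lip v 182.4 36.4 P-seat dist 51.1 50.1 pushpt 132.3 136.4
1.8 lip v 188.1 36.9 P-seat dist 49.8 48.8 pushpt 130.4 141.1
```

Emit:
move_arm(
  series=[
    [0,0,-1,-7.6,2.1,0],
    [0,0,-2,-7.6,2.1,0],
    [0,-0.4,-2.5,-7.6,2.1,0],
    [-0.1,-0.7,-2.5,0,0,0],
    [-0.2,-0.7,-1.8,0,0,0],
    [0,0,0,0,0,0],
    [0,0,0,0,0,0],
    [0,0,0,0,0,0],
  ],
  grip=0,
)

```text
clock: 15.15
position: [0.5714, 0.0022, 0.1532]
ee_rot: [2.018, 1.524, -0.842]
force: [-0.5, -1.3, 0.3]
width: 0.353
```

Run:
```python
from h import *
st();print(monitor.observe()['joints'].round(2))
```

```text
15.15 out,lat,z [153.    1.7 153.2] F [-0.5 -1.3  0.3] w 0.353 tool y,z [[0.962, -0.271, 0.006], [-0.19, -0.688, -0.7]]
[-0.88  0.84  0.73  1.64  0.17  1.24 -0.59]
```

Emit:
move_arm(
  series=[
    [0,0,0,0,0,0],
    [0,0,0,0,0,0],
    [0,0,0,0,0,0],
    [0,0,0,0,0,0],
    [-0.1,-0.5,-1.2,0,0,0],
    [-0.1,-0.5,-1.1,0,0,0],
    [0,-0.1,-0.8,0,0,0],
    [0,0,0,0,0,0],
  ],
)

```text
clock: 15.95
position: [0.568, -0.0095, 0.1197]
ee_rot: [2.016, 1.524, -0.849]
force: [-0.8, 0.8, 3.8]
width: 0.003
```

Emit:
move_arm(
  series=[
    [0,-0.1,-1,0,0,0],
    [0,0,-0.8,0,0,0],
    [0,0,-0.5,0,0,0],
    [0,0,0,0,0,0],
    [0,0,0,0,0,0],
  ],
)

```text
clock: 16.45
position: [0.5686, -0.0121, 0.0995]
ee_rot: [2.015, 1.52, -0.849]
force: [0.1, -2.7, 9.2]
width: 0.003
```

Run:
```python
from h import *
st();c=cam('wrist')
for th in('bail','lever'):print(th,[(o['rect'],round(o['p'],2)) for o in outline_of('wrist',th)][:2])
```

```text
16.45 out,lat,z [138.4   2.7  99.5] F [ 0.1 -2.7  9.2] w 0.003 tool y,z [[0.962, -0.273, 0.005], [-0.193, -0.692, -0.696]]
bail []
lever [([288.4, 232.9, 59.9, 114.3], 0.86)]
```

Emit:
move_arm(
  series=[
    [-0.1,-0.2,-0.6,0,0,0],
    [0,-0.2,-0.6,0,0,0],
    [-0.1,-0.4,-0.4,0,0,0],
    [-0.1,-0.4,-0.3,0,0,0],
    [-0.1,-0.4,-0.2,0,0,0],
    [0,0,0,0,0,0],
  ],
)

```text
clock: 17.2
position: [0.564, -0.0264, 0.0764]
ee_rot: [2.017, 1.524, -0.847]
force: [-1.0, 0.6, -0.0]
width: 0.006
```

Emit:
move_arm(
  series=[
    [-0.1,-0.4,-0.2,0,0,0],
    [-0.1,-0.4,-0.1,0,0,0],
    [0,0,0,0,0,0],
    [0,0,0,0,0,0],
  ],
)

```text
clock: 17.6
position: [0.5631, -0.0327, 0.0736]
ee_rot: [2.017, 1.527, -0.843]
force: [0.1, 5.5, 1.5]
width: 0.004
```

Run:
```python
from h import *
st()
```

```text
17.6 out,lat,z [117.1   3.   73.6] F [0.1 5.5 1.5] w 0.004 tool y,z [[0.963, -0.27, 0.004], [-0.19, -0.688, -0.7]]
```

Emit:
move_arm(
  series=[
    [-0.1,-0.3,0,0,0,0],
    [0,0,0,0,0,0],
    [0,0,0,0,0,0],
  ],
)

```text
clock: 17.9
position: [0.563, -0.0335, 0.0734]
ee_rot: [2.016, 1.53, -0.84]
force: [0.1, 14.6, 7.1]
width: 0.003
```

Emit:
move_arm(
  series=[
    [-0.1,-0.3,0,0,0,0],
    [0,0,0,0,0,0],
    [0,0,0,0,0,0],
  ],
)

```text
clock: 18.2
position: [0.563, -0.034, 0.0733]
ee_rot: [2.016, 1.533, -0.835]
force: [-0.2, 24.7, 13.0]
width: 0.007
```

Emit:
move_arm(
  series=[
    [0.3,1,0.2,0,0,0],
    [0.7,2.5,2,0,0,0],
    [0.8,3,3,0,0,0],
    [0.8,3,3,0,0,0],
    [0.8,3,3,0,0,0],
    [0,0,3,0,0,0],
    [0,0,0,0,0,0],
    [0,0,0,0,0,0],
  ],
)

```text
clock: 19.0
position: [0.5947, 0.0847, 0.216]
ee_rot: [2.017, 1.524, -0.845]
force: [-1.1, -0.1, -0.4]
width: 0.012
```

Run:
```python
from h import *
st();w,*cw=cam('wrist');s,*cs=cam('side')
for n in('wrist','side'):
  for th in('bail','lever'):print(n,th,[(o['rect'],round(o['p'],2)) for o in outline_of(n,th)][:2])
for n,c in(('w',cw),('s',cs)):
  for a in (0,.1,.26,.5):
    E=[(84+60*np.sin(a)+8*np.cos(a))/1e3,(120-60*np.cos(a)+8*np.sin(a))/1e3]
    print(n,a,'lever end',proj([W(E[0],-.015,E[1]),W(E[0],.015,E[1])],c).round(1).tolist())
  print('seat',proj([W(.08,-.024,.165),W(.08,.024,.165)],c).round(1).tolist())
a=cv2.resize(w[100:400,200:450],None,fx=1.8,fy=1.8);b=cv2.resize(s[90:210,335:425],None,fx=3.6,fy=3.6,interpolation=cv2.INTER_CUBIC)
m=np.zeros((545,790,3),np.uint8);m[:540,:450]=a;m[:432,455:779]=b
cv2.imwrite('pics/m8.png',np.clip(m[:,:,::-1]*1.3,0,255).astype(np.uint8))
```

```text
19.0 out,lat,z [238.7   2.1 216. ] F [-1.1 -0.1 -0.4] w 0.012 tool y,z [[0.962, -0.272, 0.004], [-0.191, -0.689, -0.699]]
wrist bail [([297.3, 209.4, 44.0, 35.8], 0.9)]
wrist lever [([297.5, 159.3, 48.9, 86.4], 0.81)]
side bail [([360.7, 89.2, 46.9, 110.6], 0.15)]
side lever []
w 0 lever end [[307.0, 171.7], [333.9, 171.5]]
w 0.1 lever end [[306.7, 169.6], [334.0, 169.4]]
w 0.26 lever end [[306.3, 167.3], [334.3, 167.0]]
w 0.5 lever end [[305.5, 166.3], [334.8, 166.0]]
seat [[296.9, 266.8], [344.7, 266.5]]
s 0 lever end [[374.4, 175.7], [361.5, 171.2]]
s 0.1 lever end [[373.5, 177.2], [360.5, 172.7]]
s 0.26 lever end [[372.1, 179.3], [359.0, 174.7]]
s 0.5 lever end [[370.2, 181.2], [357.0, 176.6]]
seat [[385.8, 138.5], [363.4, 131.3]]
```

View pics/m8.png

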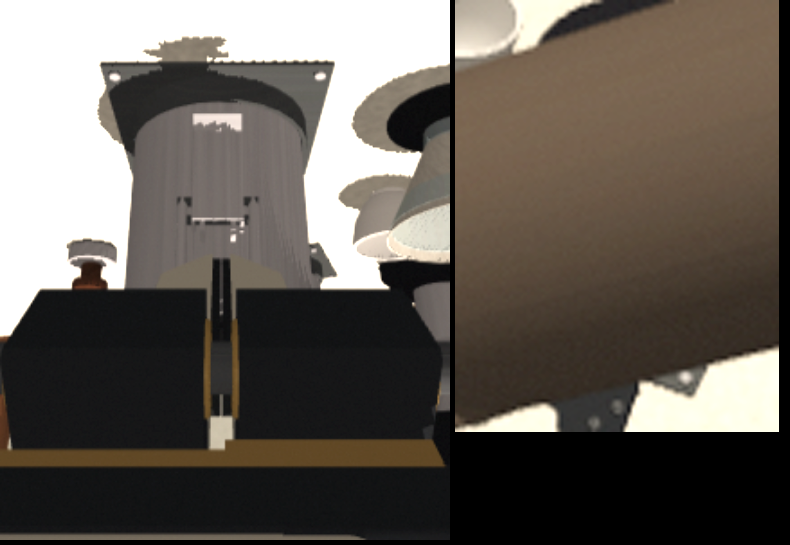

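Emit:
move_arm(
  series=[
    [0,0,4,5,-1.4,0],
    [0,0,4,5,-1.4,0],
    [-2.5,2,3,5,-1.4,0],
    [-3,3,1,5,-1.4,0],
    [-3,3,0,5,-1.4,0],
    [-3,3,0,5,-1.4,0],
    [-3,3,0,5,-1.4,0],
    [-3,3,0,5,-1.4,0],
  ],
)

```text
clock: 20.1
position: [0.4183, 0.2562, 0.3357]
ee_rot: [2.472, 1.867, -0.083]
force: [1.2, 1.6, -0.7]
width: 0.005
```

Emit:
move_arm(
  series=[
    [-2,3,0,0,0,0],
    [-2,3,0,0,0,0],
    [-2,3,0,0,0,0],
    [0,0,0,0,0,0],
    [0,0,0,0,0,0],
  ],
)

```text
clock: 20.6
position: [0.3593, 0.3454, 0.3353]
ee_rot: [2.467, 1.868, -0.088]
force: [0.1, 0.0, -0.2]
width: 0.007
```

Run:
```python
from h import *
st();t,*ct=cam('top');s,*cs=cam('side')
for n in('top','side'):
  for th in('bail','lever','dripper','measure_cup'):print(n,th,[(o['rect'],round(o['p'],2)) for o in outline_of(n,th)][:2])
print('seat top',proj([W(.08,-.024,.165),W(.08,.024,.165),W(.102,0,.06),W(.115,0,.06)],ct).round(1).tolist(),proj([W(.08,-.024,.165),W(.08,.024,.165)],cs).round(1).tolist())
a=cv2.resize(t[200:290,365:455],None,fx=4.8,fy=4.8,interpolation=cv2.INTER_CUBIC);b=cv2.resize(s[90:210,335:425],None,fx=3.9,fy=3.9,interpolation=cv2.INTER_CUBIC)
m=np.zeros((470,790,3),np.uint8);m[:432,:432]=a;m[:468,436:436+351]=b
cv2.imwrite('pics/m9.png',np.clip(m[:,:,::-1]*1.3,0,255).astype(np.uint8))
```

```text
20.6 out,lat,z [ 427.4 -294.1  335.3] F [ 0.1  0.  -0.2] w 0.007 tool y,z [[0.962, -0.271, 0.002], [-0.018, -0.071, -0.997]]
top bail [([382.4, 229.8, 10.9, 20.7], 0.42)]
top lever [([372.1, 225.3, 24.5, 25.8], 0.76), ([386.1, 214.4, 77.8, 66.6], 0.36)]
top dripper [([401.0, 148.0, 58.2, 52.6], 0.56)]
top measure_cup [([279.0, 182.6, 33.5, 37.4], 0.95)]
side bail [([359.9, 135.6, 24.4, 25.8], 0.51)]
side lever [([360.1, 133.8, 24.3, 46.3], 0.94)]
side dripper [([282.1, 92.2, 53.1, 65.7], 0.75)]
side measure_cup [([289.2, 221.5, 46.9, 51.4], 0.7)]
seat top [[390.8, 249.3], [395.9, 226.9], [375.2, 238.7], [369.9, 237.3]] [[385.8, 138.5], [363.4, 131.3]]
```

View pics/m9.png

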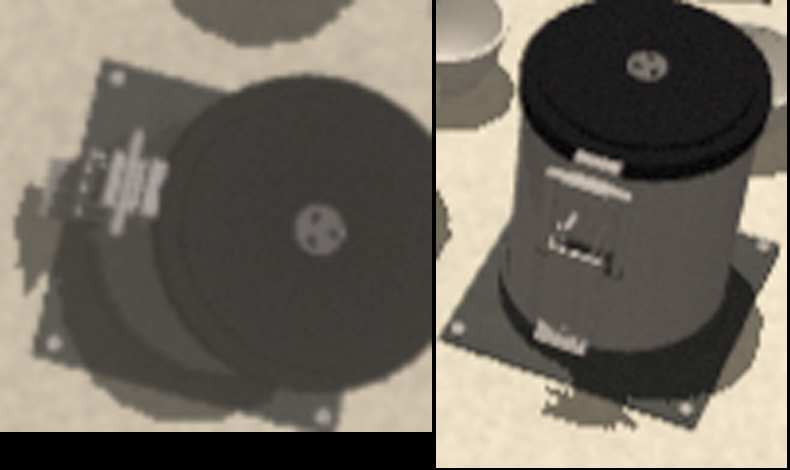

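Run:
```python
from h import *
print(workorder.sign_off());st()
```

```text
the job is handed in; nothing more can be done
None
the job is handed in; nothing more can be done
```

I shut the lid, hooked the bail over the keeper and pressed the lever past centre to its stop. I then moved the gripper well away and handed the job in at about 21 s. The hand-in gives no verdict, so success rests on the checks below.

- **Lid:** it resisted with up to 30 N at the shut height. The last top view shows it lying flat and shut.
- **Bail:** the first grip slipped on the legs, so I let go and gripped again with the tool tilted. When I pulled the bar outwards it was held with about 8 N. The last pictures show it between the lip and the inner block, about 3 mm to the outer side by my estimate (8 mm allowed).
- **Lever:** it moved less than 1 mm while the force rose to about 25 N, so I take it to be on its stop. In the side view its end lies within about half a pixel of where the home position should be. The wrist view was about 10 pixels off at the flared lip, but from that angle it cannot tell the lever angles apart.
- **Dripper and cup:** their outlines moved by only a few pixels between first and last pictures, roughly the spread of the outline network. That is well short of the 30 mm limit.

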